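# Put away the cutting table's things in their holders

### The job

Class is over: put each of the four loose things on the cutting table into the wooden holder made for it. The blackboard duster goes felt down in the oblong tray, the larger pattern weight in the larger round dish and the smaller one in the smaller dish, both with the knob up, and the roll of tape over the post of its stand; each must lie flat on its holder's floor. Do not knock over the jar of pins.

Things in the scene. Friction and masses are not known exactly. Their poses are not given: they have to be found in the camera images.
- duster: Blackboard duster: wooden back (upper 22 mm) on a grey felt block (lower 16 mm), 115 long (its x axis) x 44 wide (its y axis) x 38 mm high in all, lying felt down, about 0.1 kg, loose. Origin at the centre of its underside, z up. Both ends are alike.
- large_weight: Larger of two dark steel pattern weights: round disc 70 mm in diameter and 18 mm thick, with an upright black cylindrical knob 22 mm in diameter on its centre from 18 to 45 mm above its underside, about 0.5 kg, loose. Origin at the centre of its underside, z up.
- small_weight: Smaller dark steel pattern weight: round disc 44 mm in diameter and 18 mm thick, with the same knob, 22 mm in diameter, from 18 to 45 mm above its underside, about 0.22 kg, loose. Origin at the centre of its underside, z up.
- tape: Roll of pale paper tape lying flat: a ring of 54 mm outer diameter, hole 25.4 mm in diameter right through, 24 mm high, about 0.06 kg, loose. Origin on its axis at the underside, z up. Both sides are alike.
- long_tray: Oblong open tray of dark wood, fixed to the table, 145 (its x axis) x 72 (its y axis) mm outside, walls 5 mm thick and 14 mm high, inner floor 135 x 62 mm lying 5 mm above the table. The duster's tray. Origin at the centre of its underside, on the table.
- large_dish: Larger round open dish of dark wood, fixed to the table, 100 mm in diameter outside, 90 mm inside, rim 12 mm high, inner floor 5 mm above the table. Origin at the centre of its underside, on the table.
- small_dish: Smaller round open dish of dark wood, fixed to the table, 72 mm in diameter outside, 62 mm inside, rim 12 mm high, inner floor 5 mm above the table. Origin at the centre of its underside, on the table.
- post_stand: Tape stand, fixed to the table: round dark wood base 76 mm in diameter and 10 mm thick with an upright paler wooden post 8 mm in diameter on its centre, the post's top 50 mm above the table. Origin at the centre of its underside, on the table.
- pin_jar: Bystander: clear round jar with a blue cap, 52 mm in diameter, 70 mm tall, about 0.18 kg, standing loose between the things. Origin at the centre of its underside, z up.
Mind the look-alikes: they are no part of the job. Leave any turquoise look-alike of the small_weight alone.

How it is judged:
By the outcome, as a careful person would: the job done as asked, in the order asked, and still so for the second after the job is handed in, with the robot touching nothing.
It also fails if it takes over 102 s, if anything falls off the work surface, if the arm or the gripper's body presses on something with over 40 N, if the wrist force passes 120 N, or if a joint passes its speed limit or range.

### The arm

A 7-joint arm with a two-finger parallel gripper is mounted at the origin on the work surface. World frame = base frame: x ahead of the robot, y to its left, z up, the work surface at z = 0. Lengths are in m, angles in rad, forces in N, time in s.
With the tool pointing down it reaches from about 0.35 to 0.9 m from the base axis. Payload 8.1 kg.
Tool frame: the origin (TCP) lies between the finger pads; the fingertips stand ahead of it and the grasp point (between the pads) is the TCP (arm.nose_length is the z of the fingertips in the tool frame, in m); z points along the fingers, y is the line along which they close (so a half turn about z gives the same grasp; the last joint's range is limited). The gripper opens to 92 mm and grips with 3 to 60 N. Pads are 19 mm wide; open, the fingers measure 130 mm over their backs; the gripper's body (75 mm by 190 mm) begins 47 mm behind the grasp point.
Start: joints at [1.169, 0.434, 0.025, 1.573, -0.012, 1.134, -0.075], TCP at [0.184, -0.597, 0.217] pointing down, gripper open.
Joint ranges: [-2.62, 2.62], [-0.44, 2.09], [-1.27, 1.32], [0.08, 2.57], [-1.32, 4.46], [0.12, 2], [-2.74, 2.74]. Speed limits (rad/s): [2.22, 2.22, 3.01, 3.01, 3.14, 3.14, 3.14].

### API

Orientations are given as a rotation vector (axis times angle).
In Python, from cell import sensors, optics, arm gives the robot as it stands.
- The arm moves only by the tool arm_command, never from a script. Its argument "deltas" is one flat list of numbers, 7 for each row, row after row: the turn, a rotation vector about the world's x, y, z as a fraction of full scale, then the shift along the world's x, y, z as a fraction of full scale, then the finger opening in mm, from 0 to 91.8. In form: [wx, wy, wz, dx, dy, dz, fingers, wx, wy, wz, dx, dy, dz, fingers, ...]. A call has 1 to 20 rows; each row is the pose to reach, as a shift and turn from the pose commanded when the call began; what a row does not reach only later rows make up. Full scale, the value 1, is 1 m for a shift and 90 degrees for a turn. A row lasts 1/10 s, in which the tool goes at most 50 mm and 8.59 degrees, less where a joint would pass 70% of its speed; a pose out of reach is approached as far as the arm can. A call with a number of a shift or a turn outside -1 to 1 is refused whole. A call with a gripper value outside its range is refused whole. The fingers move at their own pace and stop on an object; "force" is the grip in N (left out, the last holds). Time passes only in rows, so rows that repeat a pose let the fingers close. It gives the time, the measured TCP pose, the force, the opening and the grip force at its end, in the units of the state.
- sensors.observe(): the state, without advancing time (a new reading comes with each control period).
- optics.get_image(name): name is "scene" or "side" or "wrist"; returns the picture (420x560x3 uint8, blue, green, red); there is no depth.
- optics.calibration(name): a dict with "camera_matrix" (3x3 intrinsics, pixels), "rvec" (rotation vector, rad) and "tvec" (3), from world to camera coordinates, as OpenCV has them. Camera axes: x right, y down, z forward; pixel columns grow to the right and rows downward; lengths in m; the calibration is good to about 2 mm. A picture is of the moment at which its call begins: read the wrist's pose just before it. calibration takes no time and is no camera call; for the wrist camera it gives the pose at the moment of the call.
- arm.sign_off(): hands the job in; it is judged then, once.
The state is a dict: "clock": time; "joints": joint angles; "dq": joint speeds; "joint_efforts": joint torques, N m; "position": TCP position; "ee_rot": TCP orientation; "force": force on the tool from outside, world axes, zero at the start; "ft_torque": the same for the moment, N m; "width": opening from 0.0 (shut) to 1.0 (fully open); "gripper_force": force on a finger pad.
Only numpy, scipy, OpenCV 4.12 (cv2) and the standard library are available. Lean on these libraries where they do the work, as an engineer would, in place of code of your own. Each camera call takes 0.05 s, during which the arm holds its last target. There are 200 camera calls.

## Working session

There is one attempt and no reset: what is moved stays moved. The work goes in short steps, Python scripts to look and compute and a tool call to move; the robot and the scene stay as the last step left them, time stands still between calls to the robot, and variables do not carry over. Pictures are saved under pics/ and viewed, at most 14 in all, crops included, and the job is handed in when it is done.

Besides the shell and the picture viewer there is one more tool, called after "Emit:" as a command line: name --argument value ..., lists and objects as JSON in quotes. arm_command: Moves the arm, as the interface text tells. Its arguments: {"type":"object","properties":{"deltas":{"type":"array","items":{"type":"number"}},"force":{"type":"number"}},"required":["deltas"]}

```bash
ls; mkdir -p pics; python3 - <<'E'
from cell import sensors,optics,arm
import cv2
s=sensors.observe()
print({k:(v if not hasattr(v,'round') else v) for k,v in s.items()}, arm.nose_length)
for n in("scene","side"):
    cv2.imwrite(f"pics/{n}0.png",optics.get_image(n)); c=optics.calibration(n);print(n,c)
E
```

```text
pics
{'clock': 0.0, 'joints': array([ 1.16941754,  0.43521803,  0.02495755,  1.57411802, -0.01160737,
        1.1339852 , -0.07511497]), 'dq': array([-1.01466224e-03, -5.79685307e-05, -4.71086319e-06, -1.57105439e-03,
        1.17767938e-03, -4.20077108e-04, -4.65062984e-04]), 'joint_efforts': array([-8.63323912e-04, -6.67847514e+01,  9.84368138e-01, -3.14462757e+01,
       -6.06258097e-02,  4.27764840e-02,  1.56438714e-04]), 'position': array([ 0.18376733, -0.59681268,  0.21613979]), 'ee_rot': array([-3.10509524e+00, -4.67232434e-01,  5.71374341e-04]), 'force': array([-0.29005576, -0.64115984,  0.17998381]), 'ft_torque': array([-0.02795847,  0.00970221, -0.07965601]), 'gripper_force': 0.0, 'width': 0.9988989106630997} 0.019
scene {'camera_matrix': array([[516.23618716,   0.        , 279.09688925],
       [  0.        , 516.23618716, 202.87664295],
       [  0.        ,   0.        ,   1.        ]]), 'rvec': array([ 1.17638995,  2.19228379, -1.09247627]), 'tvec': array([ 0.31396428, -0.22791337,  1.76489536])}
side {'camera_matrix': array([[383.27771622,   0.        , 271.87291058],
       [  0.        , 383.27771622, 210.78644965],
       [  0.        ,   0.        ,   1.        ]]), 'rvec': array([ 0.99160079, -2.55892811,  0.95955218]), 'tvec': array([0.39108314, 0.29537126, 0.69841897])}
```

View pics/scene0.png

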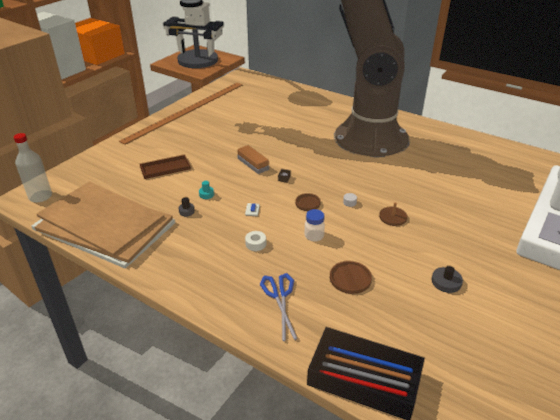

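View pics/side0.png

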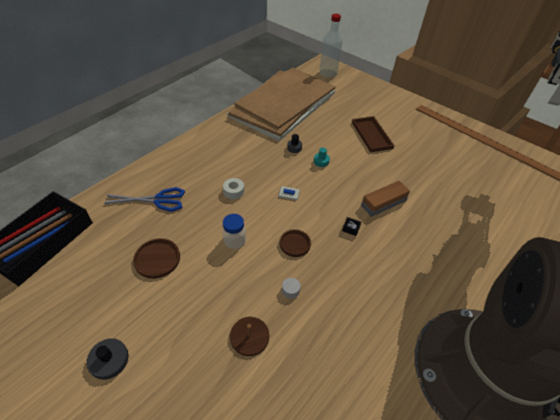

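The scene view shows the small weight at (186,208), turquoise decoy (206,190), duster (253,159), tray (165,166), tape (256,241), jar (315,225), small dish (308,202), large dish (351,277), stand (393,215) and large weight (448,279). The same things are visible in the side view: duster (386,199), tray (373,133), small weight (295,145), tape (233,189), small dish (295,243), large dish (157,258), stand (250,337), large weight (108,357).

```bash
cat > h.py <<'E'
import numpy as np,cv2
from cell import sensors,optics,arm
def ray(c,uv,z):
    R=cv2.Rodrigues(np.array(c["rvec"]))[0];t=np.array(c["tvec"]).ravel()
    d=R.T@np.linalg.solve(np.array(c["camera_matrix"]),[uv[0],uv[1],1]);o=-R.T@t
    return (o+d*(z-o[2])/d[2])[:2]
def proj(c,P): return cv2.projectPoints(np.array(P,float).reshape(-1,3),np.array(c["rvec"]),np.array(c["tvec"]),np.array(c["camera_matrix"]),None)[0][:,0]
E
python3 - <<'E'
from h import *
a,b=optics.calibration("scene"),optics.calibration("side")
for n,z,p,q in [("large_w",.045,(449,270),(103,352)),("small_w",.045,(185,202),(295,138)),("turq",.045,(206,184),(322,152)),
 ("tape",.024,(256,238),(233,185)),("duster",.038,(253,155),(387,191)),("tray",.010,(165,166),(373,133)),
 ("sdish",.012,(308,201),(295,241)),("ldish",.012,(351,275),(157,257)),("stand",.010,(393,215),(249,336)),("posttop",.05,(395,206),(245,327)),("jar",.07,(315,216),(233,222)),
 ("grey cyl",.02,(350,198),(291,286)),("blk",.015,(285,175),(352,226)),("eraser",.01,(253,210),(289,192))]:
    print(n,ray(a,p,z).round(3),ray(b,q,z).round(3))
E
```

```text
large_w [0.536 0.447] [0.521 0.446]
small_w [ 0.675 -0.233] [ 0.653 -0.235]
turq [ 0.579 -0.241] [ 0.563 -0.239]
tape [ 0.67  -0.002] [ 0.663 -0.005]
duster [ 0.37  -0.228] [ 0.362 -0.239]
tray [ 0.537 -0.444] [ 0.526 -0.447]
sdish [0.45  0.019] [0.442 0.016]
ldish [0.644 0.254] [0.635 0.253]
stand [0.374 0.243] [0.364 0.245]
posttop [0.386 0.248] [0.369 0.249]
jar [0.562 0.105] [0.548 0.103]
grey cyl [0.382 0.115] [0.371 0.114]
blk [ 0.38  -0.103] [ 0.37  -0.107]
eraser [ 0.567 -0.087] [ 0.552 -0.093]
```

Emit:
arm_command --deltas '[0, 0, 0.07, 0.04, 0.05, 0.04, 91.8, 0, 0, 0.14, 0.08, 0.1, 0.08, 91.8, 0, 0, 0.21, 0.12, 0.15, 0.11, 91.8, 0, 0, 0.28, 0.16, 0.2, 0.14, 91.8, 0, 0, 0.35, 0.2, 0.24, 0.16, 91.8, 0, 0, 0.37, 0.22, 0.27, 0.18, 91.8, 0, 0, 0.37, 0.22, 0.27, 0.18, 91.8, 0, 0, 0.37, 0.22, 0.27, 0.18, 91.8]' --force 20

```text
clock: 0.9
position: [0.4052, -0.325, 0.398]
ee_rot: [2.841, 1.34, 0.001]
force: [-0.5, -0.1, 1.0]
width: 1.001
gripper_force: 0.0
```

```bash
python3 - <<'E'
from h import *
c=optics.calibration("wrist");s=sensors.observe()
cv2.imwrite("pics/w1.png",optics.get_image("wrist"));np.save("w1.npy",c,allow_pickle=True)
R=cv2.Rodrigues(c["rvec"])[0];print(s["position"],s["ee_rot"],s["joints"],s["dq"],s["clock"],"cam",-R.T@c["tvec"],R[2],c["camera_matrix"][0])
for n,P in dict(duster=(.365,-.233,.038),tray=(.53,-.445,.01),sw=(.664,-.234,.045)).items(): print(n,proj(c,P))
E
```

```text
[ 0.40519675 -0.32498298  0.39799439] [2.84134998e+00 1.33987545e+00 7.91568123e-04] [ 0.7786132   0.18060461 -0.25092656  1.49344733  0.04450913  1.4727519
 -0.16225396] [-0.5324502  -0.02936892 -0.23265438 -0.3661368   0.03851581  0.41349221
 -0.75946516] 0.9 cam [ 0.44875351 -0.27209035  0.56522381] [-0.16029854 -0.19358173 -0.96790004] [332.48075722   0.         274.86973787]
duster [[217.42642395 137.85039922]]
tray [[377.97891322 172.8185472 ]]
sw [[377.2728387   -1.26191166]]
```

View pics/w1.png

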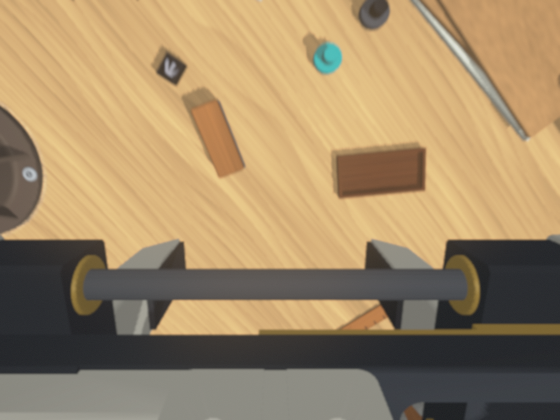

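Wrist view: duster top corners about (193,105),(215,98),(243,169),(221,178). Tray rim corners (334,151),(425,146),(427,190),(338,198), both where the projections predicted.

```bash
python3 - <<'E'
from h import *
c=np.load("w1.npy",allow_pickle=True).item()
def rect(pts,z):
    P=np.array([ray(c,p,z) for p in pts],np.float32);r=cv2.minAreaRect(P*1000);b=P
    v=(b[2]-b[1]+b[3]-b[0]);w=(b[1]-b[0]+b[2]-b[3]);print(P.mean(0).round(4),r[1],"edge angs",np.degrees(np.arctan2([v[1],w[1]],[v[0],w[0]])),np.linalg.norm(v)/2,np.linalg.norm(w)/2)
rect([(193,105),(215,98),(243,169),(221,178)],.038)
rect([(334,151),(425,146),(427,190),(338,198)],.014)
print("sw",ray(c,(376,7),.045),"turq",ray(c,(327,50),.045))
s=sensors.observe();print(s["position"],s["ee_rot"],s["dq"].round(2))
E
```

```text
[ 0.3655 -0.2346] (117.880615234375, 38.30152130126953) edge angs [-109.99034   -20.025082] 0.11611409 0.036780115
[ 0.5343 -0.4453] (79.5223617553711, 153.1579132080078) edge angs [-121.264786  -35.282394] 0.076809645 0.14924838
sw [ 0.65672871 -0.24127444] turq [ 0.57052328 -0.24172685]
[ 0.41041952 -0.31940677  0.40088553] [2.83450457 1.35042762 0.00917154] [ 0.04 -0.    0.02  0.04 -0.02 -0.07  0.14]
```

Emit:
arm_command --deltas '[0, 0, 0.08, -0.01, 0.02, -0.04, 80, 0, 0, 0.16, -0.02, 0.05, -0.09, 80, 0, 0, 0.22, -0.03, 0.07, -0.13, 80, 0, 0, 0.22, -0.04, 0.09, -0.17, 80, 0, 0, 0.22, -0.04, 0.09, -0.21, 80, 0, 0, 0.22, -0.04, 0.09, -0.23, 80, 0, 0, 0.22, -0.04, 0.09, -0.25, 80, 0, 0, 0.22, -0.04, 0.09, -0.25, 80, 0, 0, 0.22, -0.04, 0.09, -0.25, 80, 0, 0, 0.22, -0.04, 0.09, -0.25, 80, 0, 0, 0.22, -0.04, 0.09, -0.25, 80]'

```text
clock: 2.05
position: [0.3646, -0.2377, 0.1479]
ee_rot: [2.569, 1.806, 0.001]
force: [-0.6, -0.2, 0.3]
width: 0.872
gripper_force: 0.0
```

```bash
cat > st.py <<'E'
from h import *
s=sensors.observe();x=cv2.Rodrigues(s["ee_rot"])[0]
print(s["clock"],s["position"].round(4),"close yaw",np.degrees(np.arctan2(x[1,1],x[0,1])).round(1),"tilt",x[:2,2].round(3),s["dq"].round(3),s["force"].round(1),s["width"]*91.8,s["gripper_force"])
E
python3 - <<'E'
import st
from h import *
c=optics.calibration("wrist");cv2.imwrite("pics/w2.png",optics.get_image("wrist"));np.save("w2.npy",c,allow_pickle=True)
E
```

```text
2.05 [ 0.3646 -0.2377  0.1479] close yaw -19.8 tilt [ 0.002 -0.001] [-0.     0.001 -0.001  0.005  0.004 -0.003 -0.004] [-0.6 -0.2  0.3] 80.02383843904326 0.0
```

View pics/w2.png

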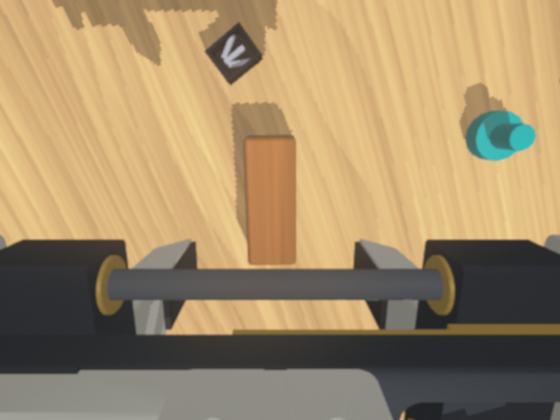

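The duster's top shows at (245,137),(295,137),(296,264),(248,264), squared to the gripper.

```bash
python3 - <<'E'
from h import *
c=np.load("w2.npy",allow_pickle=True).item()
P=np.array([ray(c,p,.038) for p in [(245,137),(295,137),(296,264),(248,264)]]);print(P.mean(0))
v=P[2]-P[1]+P[3]-P[0];print(np.degrees(np.arctan2(v[1],v[0])),np.linalg.norm(v)/2,np.linalg.norm(P[1]-P[0]))
E
```

```text
[ 0.36221605 -0.23574654]
-109.07515633925736 0.11183741856756116 0.040767017220650716
```

Emit:
arm_command --deltas '[0, 0, 0.01, -0.001, 0.002, -0.04, 80, 0, 0, 0.01, -0.001, 0.002, -0.08, 80, 0, 0, 0.01, -0.001, 0.002, -0.1, 80, 0, 0, 0.01, -0.001, 0.002, -0.11, 80, 0, 0, 0.01, -0.001, 0.002, -0.116, 80, 0, 0, 0.01, -0.001, 0.002, -0.116, 80, 0, 0, 0.01, -0.001, 0.002, -0.116, 30, 0, 0, 0.01, -0.001, 0.002, -0.116, 30, 0, 0, 0.01, -0.001, 0.002, -0.116, 30, 0, 0, 0.01, -0.001, 0.002, -0.116, 30, 0, 0, 0.01, -0.001, 0.002, -0.116, 30, 0, 0, 0.01, -0.001, 0.002, -0.116, 30]' --force 20

```text
clock: 3.3
position: [0.363, -0.2354, 0.031]
ee_rot: [2.556, 1.827, 0.0]
force: [0.8, 0.1, 0.1]
width: 0.396
gripper_force: 0.0
```

```bash
python3 st.py
```

```text
3.3 [ 0.363  -0.2354  0.031 ] close yaw -18.9 tilt [ 0. -0.] [ 0.     0.002 -0.001  0.001  0.    -0.     0.002] [0.8 0.1 0.1] 36.37718398345167 0.0
```

Emit:
arm_command --deltas '[0, 0, 0, 0, 0, 0, 30, 0, 0, 0, 0, 0, 0, 30]'

```text
clock: 3.5
position: [0.3629, -0.2353, 0.0309]
ee_rot: [-2.556, -1.827, 0.0]
force: [0.2, -0.3, -0.1]
width: 0.328
gripper_force: 0.0
```

```bash
python3 - <<'E'
import st
from h import *
cv2.imwrite("pics/g1.png",cv2.resize(optics.get_image("side")[130:270,300:480],None,fx=4,fy=4))
E
```

```text
3.5 [ 0.3629 -0.2353  0.0309] close yaw -18.9 tilt [-0.  0.] [ 0.    -0.     0.002  0.001 -0.002 -0.    -0.001] [ 0.2 -0.3 -0.1] 30.08184229826889 0.0
```

View pics/g1.png

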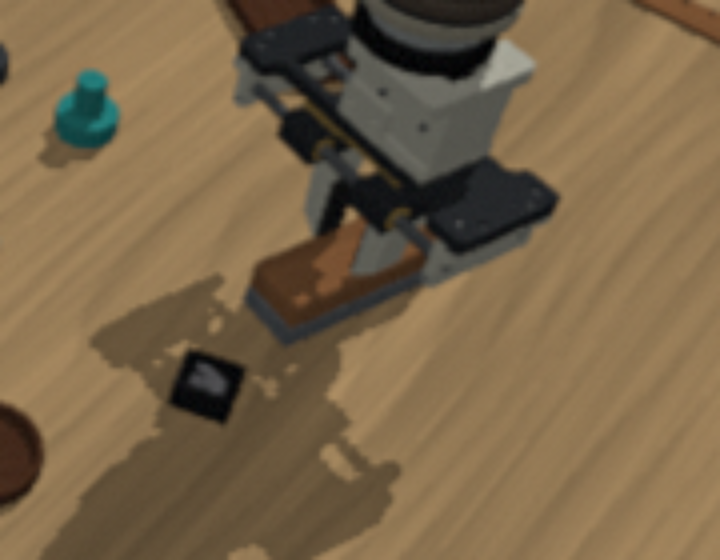

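```bash
python3 - <<'E'
from h import *
c=optics.calibration("side");s=sensors.observe();R=cv2.Rodrigues(s["ee_rot"])[0]
for z in (-.03,0,.019):
  for y in (-.065,-.015,0,.015,.065):
    P=s["position"]+R@[0,y,z];print(z,y,P.round(3),((proj(c,P)[0]-[300,130])*4).round())
d=np.array([.364,-.236])
u=np.array([np.cos(np.radians(70)),np.sin(np.radians(70))]);w=np.array([-u[1],u[0]])
for a,b in((1,1),(1,-1),(-1,-1),(-1,1)):
  for z in(0,.038): print("duster",a,b,z,((proj(c,[*(d+a*u*.0575+b*w*.022),z])[0]-[300,130])*4).round())
E
```

```text
-0.03 -0.065 [ 0.301 -0.214  0.061] [426. 291.]
-0.03 -0.015 [ 0.349 -0.23   0.061] [369. 236.]
-0.03 0 [ 0.363 -0.235  0.061] [352. 220.]
-0.03 0.015 [ 0.377 -0.24   0.061] [336. 204.]
-0.03 0.065 [ 0.424 -0.256  0.061] [284. 154.]
0 -0.065 [ 0.301 -0.214  0.031] [412. 324.]
0 -0.015 [ 0.349 -0.23   0.031] [356. 270.]
0 0 [ 0.363 -0.235  0.031] [340. 254.]
0 0.015 [ 0.377 -0.24   0.031] [324. 239.]
0 0.065 [ 0.424 -0.256  0.031] [274. 189.]
0.019 -0.065 [ 0.301 -0.214  0.012] [403. 345.]
0.019 -0.015 [ 0.349 -0.23   0.012] [349. 290.]
0.019 0 [ 0.363 -0.235  0.012] [333. 275.]
0.019 0.015 [ 0.377 -0.24   0.012] [317. 259.]
0.019 0.065 [ 0.424 -0.256  0.012] [268. 210.]
duster 1 1 0 [276. 342.]
duster 1 1 0.038 [289. 300.]
duster 1 -1 0 [233. 294.]
duster 1 -1 0.038 [245. 252.]
duster -1 -1 0 [376. 234.]
duster -1 -1 0.038 [391. 192.]
duster -1 1 0 [421. 278.]
duster -1 1 0.038 [438. 237.]
```

```bash
python3 - <<'E'
from h import *
c=optics.calibration("side");s=sensors.observe();R=cv2.Rodrigues(s["ee_rot"])[0]
for x in(-.0375,.0375):
  for y in (-.095,.095):
    P=s["position"]+R@[x,y,-.047];print(x,y,P.round(3),((proj(c,P)[0]-[300,130])*4).round())
w=optics.get_image("wrist");i=optics.get_image("side")[150:240,340:450]
cv2.imwrite("pics/g2.png",np.hstack([cv2.resize(w[60:420],(400,257)),cv2.resize(i,(314,257),interpolation=cv2.INTER_CUBIC)]))
E
```

```text
-0.0375 -0.095 [ 0.261 -0.24   0.078] [521. 282.]
-0.0375 0.095 [ 0.441 -0.302  0.078] [306.  87.]
0.0375 -0.095 [ 0.285 -0.169  0.078] [421. 330.]
0.0375 0.095 [ 0.465 -0.231  0.078] [212. 124.]
```

View pics/g2.png

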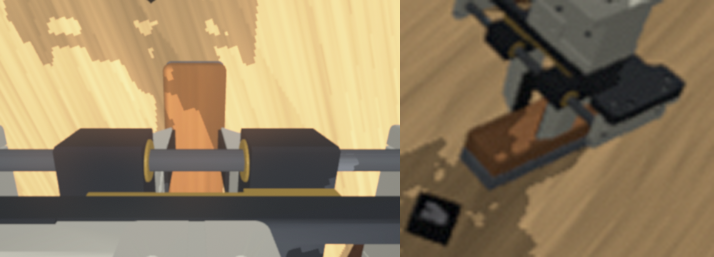

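The fingers closed above the duster's back: tips appear to sit about 20–25 mm higher than the reading implies, with no force registered. I'll open, step lower while watching the force, and close again.

Emit:
arm_command --deltas '[0, 0, 0, 0, 0, 0, 80, 0, 0, 0, 0, 0, 0, 80, 0, 0, 0, 0, 0, 0, 80, 0, 0, 0, 0, 0, 0, 80, 0, 0, 0, 0, 0, 0, 80, 0, 0, 0, 0, 0, 0, 80, 0, 0, 0, 0, 0, -0.003, 80, 0, 0, 0, 0, 0, -0.006, 80, 0, 0, 0, 0, 0, -0.008, 80, 0, 0, 0, 0, 0, -0.008, 80]'

```text
clock: 4.65
position: [0.3627, -0.2352, 0.0225]
ee_rot: [-2.555, -1.827, 0.001]
force: [-0.6, 0.7, 0.1]
width: 0.87
gripper_force: 0.0
```

```bash
python3 - <<'E'
import st
from h import *
w=optics.get_image("wrist");i=optics.get_image("side")[140:240,330:460]
cv2.imwrite("pics/g3.png",np.vstack([cv2.resize(i,(780,600),interpolation=cv2.INTER_CUBIC)]))
E
```

```text
4.65 [ 0.3627 -0.2352  0.0225] close yaw -18.9 tilt [-0.001  0.   ] [ 0.004 -0.006 -0.001 -0.004 -0.004  0.008  0.003] [-0.6  0.7  0.1] 79.86519810429249 0.0
```

View pics/g3.png

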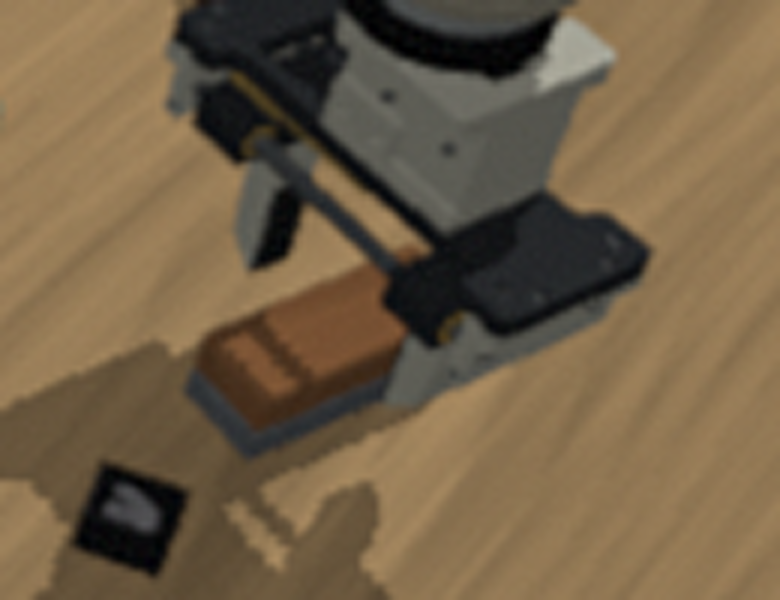

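The far fingertip's bottom is near crop (265,266) and the near one's near (400,403): the tips seem to float clear of the table.

```bash
python3 - <<'E'
from h import *
c=optics.calibration("side");s=sensors.observe();R=cv2.Rodrigues(s["ee_rot"])[0]
for dz in (0,.01,.02,.03):
  for y in (-.04,-.05,.04,.05):
    print(dz,y,[((proj(c,s["position"]+R@[x,y,.019]+[0,0,dz])[0]-[330,140])*6).round().tolist() for x in(-.0095,.0095)])
E
```

```text
0 -0.04 [[396.0, 421.0], [360.0, 437.0]]
0 -0.05 [[412.0, 437.0], [376.0, 454.0]]
0 0.04 [[272.0, 297.0], [237.0, 312.0]]
0 0.05 [[257.0, 282.0], [222.0, 297.0]]
0.01 -0.04 [[402.0, 405.0], [366.0, 421.0]]
0.01 -0.05 [[419.0, 421.0], [383.0, 438.0]]
0.01 0.04 [[277.0, 281.0], [242.0, 296.0]]
0.01 0.05 [[262.0, 266.0], [227.0, 281.0]]
0.02 -0.04 [[409.0, 388.0], [373.0, 405.0]]
0.02 -0.05 [[425.0, 405.0], [389.0, 422.0]]
0.02 0.04 [[282.0, 264.0], [247.0, 280.0]]
0.02 0.05 [[267.0, 250.0], [232.0, 265.0]]
0.03 -0.04 [[415.0, 372.0], [379.0, 389.0]]
0.03 -0.05 [[432.0, 388.0], [396.0, 405.0]]
0.03 0.04 [[287.0, 248.0], [252.0, 263.0]]
0.03 0.05 [[272.0, 233.0], [237.0, 248.0]]
```

Emit:
arm_command --deltas '[0, 0, 0, 0, 0, -0.003, 80, 0, 0, 0, 0, 0, -0.006, 80, 0, 0, 0, 0, 0, -0.009, 80, 0, 0, 0, 0, 0, -0.012, 80, 0, 0, 0, 0, 0, -0.012, 30, 0, 0, 0, 0, 0, -0.012, 30, 0, 0, 0, 0, 0, -0.012, 30, 0, 0, 0, 0, 0, -0.012, 30, 0, 0, 0, 0, 0, -0.012, 30, 0, 0, 0, 0, 0, -0.012, 30, 0, 0, 0, 0, 0, -0.012, 30, 0, 0, 0, 0, 0, -0.012, 30]' --force 20

```text
clock: 5.95
position: [0.363, -0.2353, 0.011]
ee_rot: [2.556, 1.827, 0.0]
force: [0.1, -0.2, 2.1]
width: 0.479
gripper_force: 20.0
```

```bash
python3 st.py
```

```text
5.95 [ 0.363  -0.2353  0.011 ] close yaw -18.9 tilt [ 0. -0.] [ 0.001 -0.     0.001  0.    -0.    -0.     0.   ] [ 0.1 -0.2  2.1] 43.968487723969105 20.000301003456116
```

Gripped: 44 mm at 20 N. I'll lift, turn to the tray and look there.

Emit:
arm_command --deltas '[0, 0, 0, 0, 0, 0.03, 30, 0, 0, 0, 0, 0, 0.07, 30, 0, 0, 0, 0, 0, 0.11, 30, 0, 0, 0.09, 0.02, -0.02, 0.15, 30, 0, 0, 0.18, 0.05, -0.05, 0.16, 30, 0, 0, 0.27, 0.08, -0.08, 0.16, 30, 0, 0, 0.36, 0.11, -0.11, 0.16, 30, 0, 0, 0.45, 0.14, -0.14, 0.16, 30, 0, 0, 0.54, 0.17, -0.18, 0.16, 30, 0, 0, 0.63, 0.2, -0.21, 0.16, 30, 0, 0, 0.72, 0.22, -0.24, 0.16, 30, 0, 0, 0.8, 0.235, -0.255, 0.16, 30, 0, 0, 0.84, 0.235, -0.255, 0.16, 30, 0, 0, 0.84, 0.235, -0.255, 0.16, 30, 0, 0, 0.84, 0.235, -0.255, 0.16, 30, 0, 0, 0.84, 0.235, -0.255, 0.16, 30, 0, 0, 0.84, 0.235, -0.255, 0.16, 30]'

```text
clock: 7.65
position: [0.5978, -0.4901, 0.1714]
ee_rot: [0.901, 3.01, -0.001]
force: [0.4, -0.5, -1.7]
width: 0.473
gripper_force: 20.0
```

```bash
python3 - <<'E'
import st
from h import *
c=optics.calibration("wrist");w=optics.get_image("wrist");cv2.imwrite("pics/w3.png",w);np.save("w3.npy",c,allow_pickle=True)
print(st.s["joints"])
E
```

```text
7.65 [ 0.5978 -0.4901  0.1714] close yaw 56.7 tilt [ 0. -0.] [ 0.001  0.003 -0.    -0.003  0.001 -0.     0.007] [ 0.4 -0.5 -1.7] 43.466459475026944 19.99992996454239
[ 0.8768476   0.77578912 -0.52870206  1.1536258   0.37528082  1.30386958
  1.36751043]
```

View pics/w3.png

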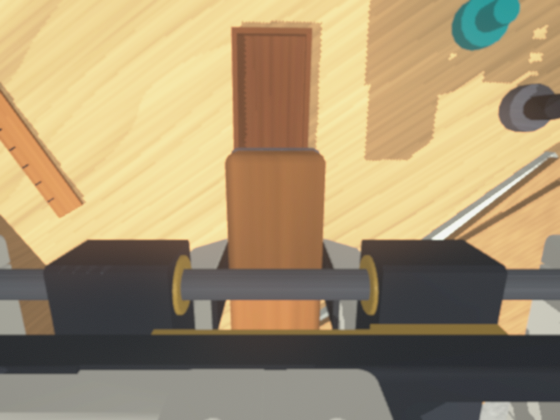

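Tray's far rim corners at (233,28) and (312,28), sides vertical in the picture (yaw matches); the duster is held straight.

```bash
python3 - <<'E'
from h import *
c=np.load("w3.npy",allow_pickle=True).item();s=sensors.observe()
R=cv2.Rodrigues(c["rvec"])[0];C=-R.T@c["tvec"];T=cv2.Rodrigues(s["ee_rot"])[0]
print("cam",C,"cam in tool",T.T@(C-s["position"]))
for n in("w1","w2"):
  q=np.load(n+".npy",allow_pickle=True).item();Q=cv2.Rodrigues(q["rvec"])[0];print(n,-Q.T@q["tvec"])
for b in(0,.013,.026):
  z=.014-b
  a,d,e,f=[ray(c,p,z) for p in((233,28),(312,28),(235,150),(309,150))]
  v=(e-a+f-d);v/=np.linalg.norm(v);m=(a+d)/2
  print(b,"width",np.linalg.norm(a-d),np.linalg.norm(e-f),"yaw",np.degrees(np.arctan2(v[1],v[0])),"ctr",m+v*.0725,"mid lat",(e+f)/2)
  z=.17-b; 
for n,z in(("turq",.045),("sw",.045)): print(n,[ray(c,{"turq":(508,10),"sw":(548,106)}[n],z-b).round(3) for b in(0,.026)])
E
```

```text
cam [ 0.54192586 -0.45213943  0.33852911] cam in tool [ 0.06754219  0.00103861 -0.16717097]
w1 [ 0.44875351 -0.27209035  0.56522381]
w2 [ 0.38784508 -0.1732147   0.31510204]
0 width 0.0698010362129982 0.07135052965567423 yaw -33.67546842054078 ctr [ 0.5338274  -0.44963692] mid lat [ 0.5621092  -0.46848105]
0.013 width 0.07259712893737176 0.07420869205088071 yaw -33.67546842054078 ctr [ 0.53108613 -0.44792633] mid lat [ 0.56291771 -0.46913567]
0.026 width 0.07539322166174536 0.07706685444608699 yaw -33.675468420540774 ctr [ 0.52834486 -0.44621573] mid lat [ 0.56372622 -0.46979028]
turq [array([ 0.571, -0.251]), array([ 0.574, -0.233])]
sw [array([ 0.658, -0.252]), array([ 0.668, -0.234])]
```

```bash
python3 - <<'E'
from h import *
c=np.load("w3.npy",allow_pickle=True).item();s=sensors.observe();T=cv2.Rodrigues(s["ee_rot"])[0]
for z in(.198,):
  for p in((229,156),(324,156),(276,154)):
    print(z,(T.T@(np.r_[ray(c,p,z),z]-s["position"])).round(4))
E
```

```text
0.198 [ 0.0539 -0.0181 -0.0266]
0.198 [ 0.0539  0.0218 -0.0266]
0.198 [ 0.0547  0.0016 -0.0266]
```

Emit:
arm_command --deltas '[0, 0, 0, -0.03, 0.02, 0, 30, 0, 0, 0, -0.06, 0.04, 0, 30, 0, 0, 0, -0.067, 0.043, -0.02, 30, 0, 0, 0, -0.067, 0.043, -0.06, 30, 0, 0, 0, -0.067, 0.043, -0.09, 30, 0, 0, 0, -0.067, 0.043, -0.11, 30, 0, 0, 0, -0.067, 0.043, -0.125, 30, 0, 0, 0, -0.067, 0.043, -0.135, 30, 0, 0, 0, -0.067, 0.043, -0.142, 30, 0, 0, 0, -0.067, 0.043, -0.147, 30, 0, 0, 0, -0.067, 0.043, -0.147, 30, 0, 0, 0, -0.067, 0.043, -0.147, 30]'

```text
clock: 8.9
position: [0.5314, -0.4476, 0.0246]
ee_rot: [0.9, 3.009, -0.0]
force: [-0.9, 0.7, -1.3]
width: 0.473
gripper_force: 20.0
```

```bash
python3 - <<'E'
import st
from h import *
i=optics.get_image("side")[80:180,310:440]
cv2.imwrite("pics/g4.png",cv2.resize(i,(780,600),interpolation=cv2.INTER_CUBIC))
E
```

```text
8.9 [ 0.5314 -0.4476  0.0246] close yaw 56.7 tilt [ 0.001 -0.001] [-0.002 -0.004 -0.003 -0.003 -0.003  0.    -0.002] [-0.9  0.7 -1.3] 43.429165185177894 19.999915659427643
```

View pics/g4.png

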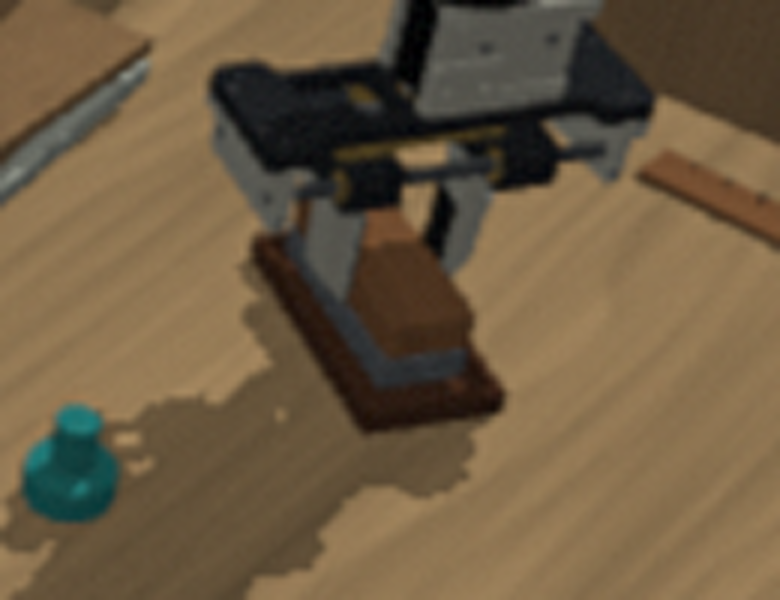

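The duster hangs just above the tray, inside all its walls (tray corner (370,425), duster corner (378,385) in the crop). Lower it.

Emit:
arm_command --deltas '[0, 0, 0, 0, 0, -0.002, 30, 0, 0, 0, 0, 0, -0.004, 30, 0, 0, 0, 0, 0, -0.006, 30, 0, 0, 0, 0, 0, -0.008, 30, 0, 0, 0, 0, 0, -0.008, 30, 0, 0, 0, 0, 0, -0.008, 30]'

```text
clock: 9.55
position: [0.531, -0.4473, 0.0162]
ee_rot: [0.9, 3.01, -0.0]
force: [-0.8, 0.9, 4.6]
width: 0.478
gripper_force: 20.0
```

Emit:
arm_command --deltas '[0, 0, 0, 0, 0, 0, 70, 0, 0, 0, 0, 0, 0, 70, 0, 0, 0, 0, 0, 0, 70, 0, 0, 0, 0, 0, 0, 70, 0, 0, 0, 0, 0, 0.03, 70, 0, 0, 0, 0, 0, 0.07, 70, 0, 0, 0, 0, 0, 0.12, 70, 0, 0, 0, 0, 0.02, 0.16, 70, 0, 0, 0, 0, 0.06, 0.2, 70, 0, 0, -0.02, 0, 0.11, 0.204, 70, 0, 0, -0.04, 0, 0.16, 0.204, 70, 0, 0, -0.06, 0.01, 0.21, 0.204, 70, 0, 0, -0.08, 0.01, 0.26, 0.204, 70, 0, 0, -0.1, 0.02, 0.31, 0.204, 70, 0, 0, -0.12, 0.02, 0.36, 0.204, 70, 0, 0, -0.14, 0.02, 0.41, 0.204, 70, 0, 0, -0.16, 0.03, 0.46, 0.204, 70, 0, 0, -0.18, 0.03, 0.51, 0.204, 70, 0, 0, -0.185, 0.04, 0.56, 0.204, 70, 0, 0, -0.185, 0.04, 0.6, 0.204, 70]'

```text
clock: 11.55
position: [0.5714, 0.1546, 0.2201]
ee_rot: [1.327, 2.847, 0.001]
force: [0.1, -1.3, -0.4]
width: 0.761
gripper_force: 0.0
```

Emit:
arm_command --deltas '[0, 0, 0, 0, 0.05, 0, 60, 0, 0, 0, 0, 0.1, 0, 60, 0, 0, 0, 0, 0.15, 0, 60, 0, 0, 0, 0, 0.19, 0, 60, 0, 0, 0, 0, 0.22, 0, 60, 0, 0, 0, 0, 0.227, 0, 60, 0, 0, 0, 0, 0.227, 0, 60, 0, 0, 0, 0, 0.227, 0, 60, 0, 0, 0, 0, 0.227, 0, 60, 0, 0, 0, 0, 0.227, 0, 60]'

```text
clock: 12.55
position: [0.5717, 0.378, 0.2201]
ee_rot: [1.329, 2.846, -0.0]
force: [0.2, 0.7, -0.3]
width: 0.651
gripper_force: 0.0
```

```bash
python3 - <<'E'
import st
from h import *
c=optics.calibration("wrist");w=optics.get_image("wrist");np.save("w4.npy",c,allow_pickle=True)
i=optics.get_image("side")[100:170,330:420]
w[:105,:135]=cv2.resize(i,(135,105),interpolation=cv2.INTER_CUBIC)
cv2.imwrite("pics/w4.png",w)
print(proj(c,[.528,.446,.045]),proj(c,[.64,.254,.012]))
E
```

```text
12.55 [0.5717 0.378  0.2201] close yaw 39.9 tilt [ 0.001 -0.001] [-0.005  0.001 -0.004 -0.004 -0.    -0.     0.002] [ 0.2  0.7 -0.3] 59.74724518647857 0.0
[[283.96771025 109.30434245]] [[252.06882675 293.27836201]]
```

View pics/w4.png

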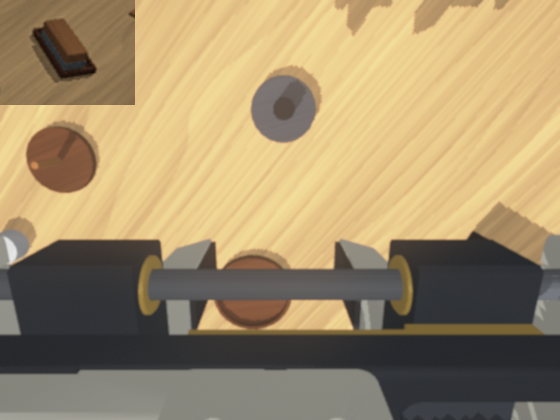

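Inset: the duster lies in its tray. The large weight's knob is at (284,108), dish centre about (253,292), both agreeing with predictions.

Emit:
arm_command --deltas '[0, 0, 0, -0.02, 0.03, -0.02, 60, 0, 0, 0, -0.04, 0.06, -0.05, 60, 0, 0, 0, -0.043, 0.067, -0.09, 60, 0, 0, 0, -0.043, 0.067, -0.13, 60, 0, 0, 0, -0.043, 0.067, -0.16, 60, 0, 0, 0, -0.043, 0.067, -0.18, 60, 0, 0, 0, -0.043, 0.067, -0.19, 60, 0, 0, 0, -0.043, 0.067, -0.196, 60, 0, 0, 0, -0.043, 0.067, -0.201, 60, 0, 0, 0, -0.043, 0.067, -0.201, 10, 0, 0, 0, -0.043, 0.067, -0.201, 10, 0, 0, 0, -0.043, 0.067, -0.201, 10, 0, 0, 0, -0.043, 0.067, -0.201, 10, 0, 0, 0, -0.043, 0.067, -0.201, 10, 0, 0, 0, -0.043, 0.067, -0.201, 10, 0, 0, 0, -0.043, 0.067, -0.201, 10]' --force 40

```text
clock: 14.25
position: [0.5276, 0.4464, 0.0192]
ee_rot: [-1.326, -2.848, 0.001]
force: [-3.2, -3.0, 5.8]
width: 0.226
gripper_force: 40.0
```

```bash
python3 st.py
```

```text
14.25 [0.5276 0.4464 0.0192] close yaw 40.1 tilt [-0.    -0.001] [ 0.001 -0.001 -0.    -0.    -0.001 -0.    -0.   ] [-3.2 -3.   5.8] 20.729813805771073 40.00105798244476
```

Emit:
arm_command --deltas '[0, 0, 0, 0, 0, 0.02, 10, 0, 0, 0, 0, 0, 0.05, 10, 0, 0, 0, 0, 0, 0.08, 10, 0, 0, 0, 0.01, -0.03, 0.09, 10, 0, 0, 0, 0.03, -0.06, 0.09, 10, 0, 0, 0, 0.05, -0.1, 0.09, 10, 0, 0, 0, 0.07, -0.14, 0.09, 10, 0, 0, 0, 0.09, -0.17, 0.09, 10, 0, 0, 0, 0.105, -0.187, 0.09, 10, 0, 0, 0, 0.11, -0.193, 0.09, 10, 0, 0, 0, 0.11, -0.193, 0.09, 10, 0, 0, 0, 0.11, -0.193, 0.09, 10]'

```text
clock: 15.45
position: [0.6367, 0.2554, 0.1087]
ee_rot: [-1.323, -2.848, -0.001]
force: [-0.1, 0.3, -4.2]
width: 0.227
gripper_force: 40.0
```

```bash
python3 - <<'E'
import st
from h import *
i=optics.get_image("side")[190:310,90:250]
cv2.imwrite("pics/g5.png",cv2.resize(i,(640,480),interpolation=cv2.INTER_CUBIC))
E
```

```text
15.45 [0.6367 0.2554 0.1087] close yaw 40.2 tilt [-0.001  0.001] [-0.016 -0.005 -0.011  0.004 -0.     0.     0.001] [-0.1  0.3 -4.2] 20.795760610336643 39.99488353729248
```

View pics/g5.png

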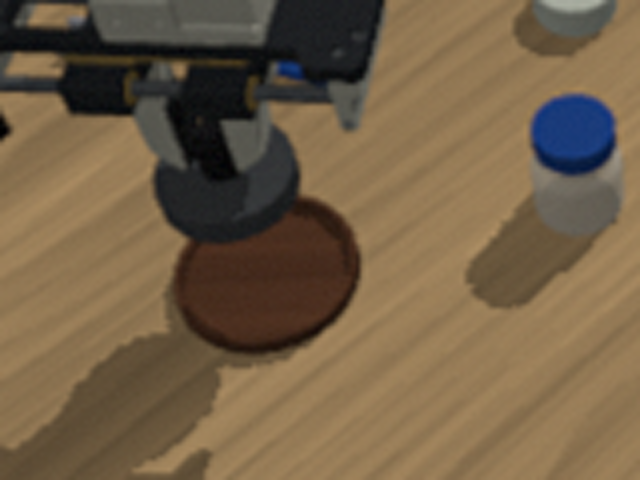

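The weight hangs level above the dish (centre crop (265,275)); the jar is well clear at (575,165).

Emit:
arm_command --deltas '[0, 0, 0, 0, 0, -0.03, 10, 0, 0, 0, 0, 0, -0.055, 10, 0, 0, 0, 0, 0, -0.07, 10, 0, 0, 0, 0, 0, -0.076, 10, 0, 0, 0, 0, 0, -0.08, 10, 0, 0, 0, 0, 0, -0.082, 10, 0, 0, 0, 0, 0, -0.084, 10, 0, 0, 0, 0, 0, -0.085, 10, 0, 0, 0, 0, 0, -0.085, 10]'

```text
clock: 16.4
position: [0.6383, 0.2538, 0.0244]
ee_rot: [1.326, 2.847, 0.001]
force: [-0.7, -0.6, -4.4]
width: 0.229
gripper_force: 40.0
```

Emit:
arm_command --deltas '[0, 0, 0, 0, 0, -0.001, 10, 0, 0, 0, 0, 0, -0.002, 10, 0, 0, 0, 0, 0, -0.002, 10]'

```text
clock: 16.7
position: [0.6384, 0.2539, 0.0241]
ee_rot: [1.326, 2.847, 0.001]
force: [-3.9, -2.7, 12.6]
width: 0.231
gripper_force: 40.0
```

Emit:
arm_command --deltas '[0, 0, 0, 0, 0, 0, 50, 0, 0, 0, 0, 0, 0, 50, 0, 0, 0, 0, 0, 0, 50, 0, 0, 0, 0, 0, 0, 50, 0, 0, 0, 0, 0, 0.03, 50, 0, 0, 0, 0, 0, 0.07, 50, 0, 0, 0, 0, 0, 0.12, 50, 0, 0, -0.05, 0, -0.03, 0.16, 50, 0, 0, -0.1, 0, -0.07, 0.19, 50, 0, 0, -0.17, 0, -0.12, 0.2, 50, 0, 0, -0.24, 0, -0.17, 0.2, 50, 0, 0, -0.31, 0, -0.22, 0.2, 50, 0, 0, -0.38, 0, -0.27, 0.2, 50, 0, 0, -0.45, 0, -0.32, 0.2, 50, 0, 0, -0.52, 0, -0.37, 0.2, 50, 0, 0, -0.59, 0, -0.42, 0.2, 50, 0, 0, -0.66, 0, -0.47, 0.2, 50, 0, 0, -0.667, 0, -0.51, 0.2, 50, 0, 0, -0.667, -0.005, -0.55, 0.2, 50, 0, 0, -0.667, -0.005, -0.566, 0.2, 50]'

```text
clock: 18.7
position: [0.631, -0.3183, 0.2213]
ee_rot: [2.577, 1.795, -0.004]
force: [-0.9, 0.5, 0.5]
width: 0.544
gripper_force: 0.0
```

Emit:
arm_command --deltas '[0, 0, 0, 0, 0, 0, 50, 0, 0, 0, 0, 0, 0, 50, 0, 0, 0, 0, 0, 0, 50]'

```text
clock: 19.0
position: [0.6337, -0.3097, 0.2221]
ee_rot: [-2.57, -1.806, -0.002]
force: [0.1, -0.2, 0.4]
width: 0.544
gripper_force: 0.0
```

```bash
python3 - <<'E'
import st
from h import *
c=optics.calibration("wrist");w=optics.get_image("wrist");np.save("w5.npy",c,allow_pickle=True)
i=optics.get_image("side")[220:300,110:210]
w[-160:,-200:]=cv2.resize(i,(200,160),interpolation=cv2.INTER_CUBIC)
cv2.imwrite("pics/w5.png",w)
print(proj(c,[.660,-.237,.045]),proj(c,[.571,-.241,.045]))
E
```

```text
19.0 [ 0.6337 -0.3097  0.2221] close yaw -19.8 tilt [0.    0.001] [-0.005 -0.005  0.003  0.     0.003 -0.    -0.001] [ 0.1 -0.2  0.4] 49.97697722325455 0.0
[[274.87951733 113.56141638]] [[194.23511418 148.06584269]]
```

View pics/w5.png

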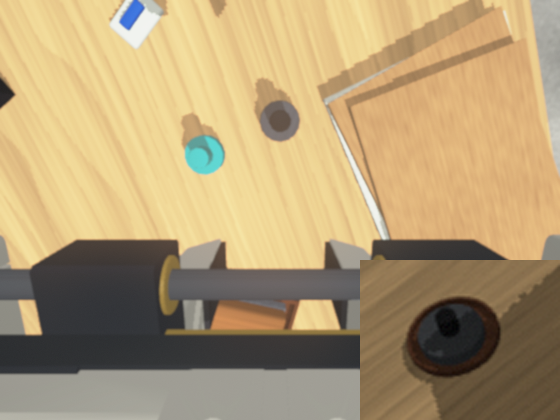

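Inset: the large weight sits in its dish. Small weight's knob at (280,121), the book stack's corner at (326,102), so I'll turn the fingers 90° to stay clear of the stack.

```bash
python3 - <<'E'
from h import *
c=np.load("w5.npy",allow_pickle=True).item();s=sensors.observe()
k=ray(c,(280,121),.045);d=ray(c,(279,120.5),.018);print(k,d,k-s["position"][:2],"turq",ray(c,(201,156),.045))
print("stack corner",[ray(c,(326,102),z).round(3) for z in(0,.02,.04)])
b=optics.calibration("side");print("stack side",[ray(b,(272,125),z).round(3) for z in(0,.02,.04)])
E
```

```text
[ 0.66239925 -0.24547614] [ 0.66196962 -0.24460857] [0.02881055 0.06474228] turq [ 0.57436097 -0.25075559]
stack corner [array([ 0.718, -0.244]), array([ 0.715, -0.244]), array([ 0.712, -0.244])]
stack side [array([ 0.778, -0.28 ]), array([ 0.76, -0.26]), array([ 0.743, -0.24 ])]
```

Emit:
arm_command --deltas '[0, 0, 0.09, 0.005, 0.015, 0, 50, 0, 0, 0.18, 0.01, 0.03, 0, 50, 0, 0, 0.27, 0.015, 0.045, 0, 50, 0, 0, 0.36, 0.02, 0.06, 0, 50, 0, 0, 0.45, 0.028, 0.071, 0, 50, 0, 0, 0.54, 0.028, 0.071, 0, 50, 0, 0, 0.63, 0.028, 0.071, 0, 50, 0, 0, 0.72, 0.028, 0.071, 0, 50, 0, 0, 0.81, 0.028, 0.071, -0.02, 50, 0, 0, 0.9, 0.028, 0.071, -0.04, 50, 0, 0, 0.99, 0.028, 0.071, -0.06, 50, 0, 0, 1, 0.028, 0.071, -0.09, 50, 0, 0, 1, 0.028, 0.071, -0.12, 50, 0, 0, 1, 0.028, 0.071, -0.15, 50, 0, 0, 1, 0.028, 0.071, -0.15, 50, 0, 0, 1, 0.028, 0.071, -0.15, 50]'

```text
clock: 20.7
position: [0.6612, -0.2404, 0.0725]
ee_rot: [-0.543, -3.094, -0.001]
force: [-0.1, -0.0, 0.3]
width: 0.544
gripper_force: 0.0
```

```bash
python3 - <<'E'
import st
from h import *
i=optics.get_image("side")[90:190,240:370]; w=optics.get_image("wrist")
cv2.imwrite("pics/g6.png",np.hstack([cv2.resize(i,(400,308),interpolation=cv2.INTER_CUBIC),cv2.resize(w,(400,308))]))
E
```

```text
20.7 [ 0.6612 -0.2404  0.0725] close yaw 70.1 tilt [-0.     0.001] [ 0.003 -0.029 -0.014 -0.031 -0.002  0.002  0.002] [-0.1 -0.   0.3] 49.90283315409974 0.0
```

View pics/g6.png

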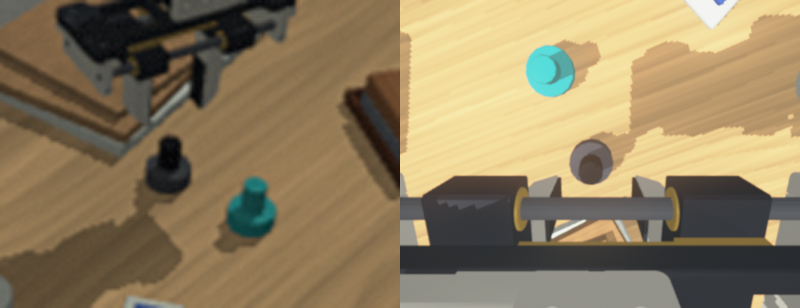

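Between the fingers the weight's knob shows at wrist pixel about (266,225). I'll check it against the TCP's fore-aft position.

```bash
python3 - <<'E'
from h import *
c=optics.calibration("wrist");s=sensors.observe();T=cv2.Rodrigues(s["ee_rot"])[0]
for b in(0,.01,.02,.026):
  P=np.r_[ray(c,(266,228),.045-b),.045];print(b,P,(T.T@(P-s["position"])).round(4))
  print("  turq",ray(c,((542-400)*1.4,68/308*420),.045-b))
d=optics.calibration("side")
for b in(0,.013,.026):
  print(b,[((proj(d,s["position"]+T@[0,y,.019]+[0,0,b])[0]-[240,90])*[400/130,3.08]).round() for y in(-.025,.025)])
print(((proj(d,[.661,-.239,.045])[0]-[240,90])*3.08))
E
```

```text
0 [ 0.65730979 -0.24369232  0.045     ] [ 0.0039 -0.0044  0.0292]
  turq [ 0.57008355 -0.25142668]
0.01 [ 0.66028394 -0.24505055  0.045     ] [ 0.0006 -0.0046  0.0292]
  turq [ 0.56861181 -0.25317912]
0.02 [ 0.6632581  -0.24640878  0.045     ] [-0.0026 -0.0049  0.0292]
  turq [ 0.56714006 -0.25493157]
0.026 [ 0.66504259 -0.24722372  0.045     ] [-0.0046 -0.0051  0.0292]
  turq [ 0.56625701 -0.25598304]
0 [array([190., 123.]), array([142., 139.])]
0.013 [array([191., 111.]), array([142., 127.])]
0.026 [array([192.,  99.]), array([143., 115.])]
[165.27194304 141.7747746 ]
```

Emit:
arm_command --deltas '[0, 0, 0, 0, -0.003, -0.02, 50, 0, 0, 0, 0, -0.003, -0.035, 50, 0, 0, 0, 0, -0.003, -0.045, 50, 0, 0, 0, 0, -0.003, -0.05, 50, 0, 0, 0, 0, -0.003, -0.0535, 50, 0, 0, 0, 0, -0.003, -0.0535, 10, 0, 0, 0, 0, -0.003, -0.0535, 10, 0, 0, 0, 0, -0.003, -0.0535, 10, 0, 0, 0, 0, -0.003, -0.0535, 10, 0, 0, 0, 0, -0.003, -0.0535, 10, 0, 0, 0, 0, -0.003, -0.0535, 10]' --force 30

```text
clock: 21.9
position: [0.6612, -0.2447, 0.0188]
ee_rot: [0.545, 3.093, -0.001]
force: [-0.2, -1.2, 2.0]
width: 0.232
gripper_force: 30.0
```

Emit:
arm_command --deltas '[0, 0, 0, 0, 0, 0.03, 10, 0, 0, 0, 0, 0, 0.07, 10, 0, 0, 0, 0, 0, 0.11, 10, 0, 0, -0.09, -0.02, 0.02, 0.13, 10, 0, 0, -0.18, -0.05, 0.04, 0.13, 10, 0, 0, -0.27, -0.08, 0.06, 0.13, 10, 0, 0, -0.36, -0.11, 0.08, 0.13, 10, 0, 0, -0.45, -0.14, 0.1, 0.13, 10, 0, 0, -0.54, -0.17, 0.12, 0.13, 10, 0, 0, -0.63, -0.2, 0.14, 0.13, 10, 0, 0, -0.72, -0.22, 0.165, 0.13, 10, 0, 0, -0.81, -0.242, 0.186, 0.13, 10, 0, 0, -0.9, -0.242, 0.186, 0.13, 10, 0, 0, -0.99, -0.242, 0.186, 0.13, 10, 0, 0, -1, -0.242, 0.186, 0.13, 10, 0, 0, -1, -0.242, 0.186, 0.13, 10, 0, 0, -1, -0.242, 0.186, 0.13, 10, 0, 0, -1, -0.242, 0.186, 0.13, 10]'

```text
clock: 23.7
position: [0.4189, -0.0584, 0.1483]
ee_rot: [-2.571, -1.805, 0.0]
force: [0.5, 0.7, -1.6]
width: 0.229
gripper_force: 30.0
```

```bash
python3 - <<'E'
import st
from h import *
c=optics.calibration("wrist");w=optics.get_image("wrist");np.save("w7.npy",c,allow_pickle=True)
cv2.imwrite("pics/w7.png",w)
print(proj(c,[.446,.0175,.012]),proj(c,[.555,.104,.07]),proj(c,[.37,.246,.01]))
E
```

```text
23.7 [ 0.4189 -0.0584  0.1483] close yaw -19.9 tilt [-0.  0.] [-0.001 -0.002  0.003  0.001 -0.002  0.    -0.01 ] [ 0.5  0.7 -1.6] 21.041938543054183 29.990748167037964
[[274.40005766 108.21403906]] [[392.87092272 -96.34396782]] [[  72.23896113 -159.26229065]]
```

View pics/w7.png

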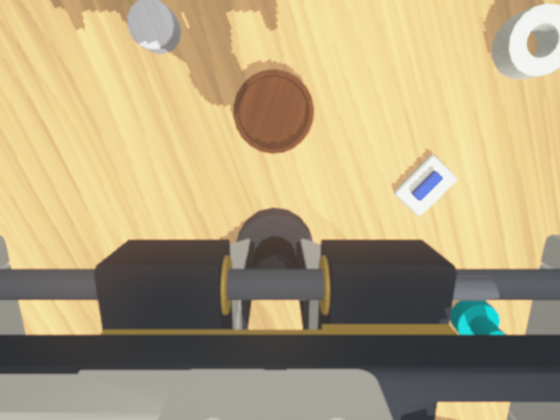

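The small dish is at (274,111), predicted (274,108); the weight hangs level between the fingers. Tape ring is at (540,40).

Emit:
arm_command --deltas '[0, 0, 0, 0.013, 0.037, 0, 10, 0, 0, 0, 0.026, 0.073, -0.02, 10, 0, 0, 0, 0.026, 0.073, -0.06, 10, 0, 0, 0, 0.026, 0.073, -0.09, 10, 0, 0, 0, 0.026, 0.073, -0.11, 10, 0, 0, 0, 0.026, 0.073, -0.118, 10, 0, 0, 0, 0.026, 0.073, -0.121, 10, 0, 0, 0, 0.026, 0.073, -0.123, 10, 0, 0, 0, 0.026, 0.073, -0.124, 10, 0, 0, 0, 0.026, 0.073, -0.125, 10, 0, 0, 0, 0.026, 0.073, -0.126, 10, 0, 0, 0, 0.026, 0.073, -0.126, 10]'

```text
clock: 24.95
position: [0.4455, 0.0147, 0.0236]
ee_rot: [2.572, 1.802, 0.002]
force: [-3.3, -0.7, 11.0]
width: 0.232
gripper_force: 30.0
```

```bash
python3 - <<'E'
import st
from h import *
c=np.load("w7.npy",allow_pickle=True).item()
for b in(0,.02): print("tape",ray(c,(541,42),.024-b))
E
```

```text
24.95 [0.4455 0.0147 0.0236] close yaw -20.0 tilt [ 0.002 -0.   ] [-0.     0.     0.002  0.001  0.    -0.003  0.002] [-3.3 -0.7 11. ] 21.31492018042478 30.00434249639511
tape [ 0.66395269 -0.00770443]
tape [ 0.67914143 -0.0086379 ]
```

Emit:
arm_command --deltas '[0, 0, 0, 0, 0, 0, 46, 0, 0, 0, 0, 0, 0, 46, 0, 0, 0, 0, 0, 0, 46, 0, 0, 0, 0, 0, 0, 46, 0, 0, 0, 0, 0, 0.03, 46, 0, 0, 0, 0, 0, 0.07, 46, 0, 0, 0, 0, 0, 0.11, 80, 0, 0, 0, 0.03, -0.02, 0.15, 80, 0, 0, 0, 0.07, -0.04, 0.177, 80, 0, 0, 0, 0.11, -0.06, 0.177, 80, 0, 0, 0, 0.15, -0.08, 0.177, 80, 0, 0, 0, 0.18, -0.09, 0.177, 80, 0, 0, 0, 0.194, -0.095, 0.177, 80, 0, 0, 0, 0.194, -0.095, 0.177, 80, 0, 0, 0, 0.194, -0.095, 0.177, 80, 0, 0, 0, 0.194, -0.095, 0.177, 80, 0, 0, 0, 0.194, -0.095, 0.177, 80]'

```text
clock: 26.65
position: [0.6383, -0.0799, 0.1998]
ee_rot: [2.572, 1.804, -0.0]
force: [-0.4, 0.2, 0.4]
width: 0.87
gripper_force: 0.0
```

```bash
python3 - <<'E'
import st
from h import *
c=optics.calibration("wrist");w=optics.get_image("wrist");np.save("w8.npy",c,allow_pickle=True)
i=optics.get_image("side")[210:270,260:335]
w[-160:,-200:]=cv2.resize(i,(200,160),interpolation=cv2.INTER_CUBIC)
cv2.imwrite("pics/w8.png",w)
print(proj(c,[.666,-.005,.024]))
E
```

```text
26.65 [ 0.6383 -0.0799  0.1998] close yaw -19.9 tilt [ 0. -0.] [-0.    -0.     0.003 -0.007  0.     0.001  0.001] [-0.4  0.2  0.4] 79.84595422695085 0.0
[[275.31703833 110.59278327]]
```

View pics/w8.png

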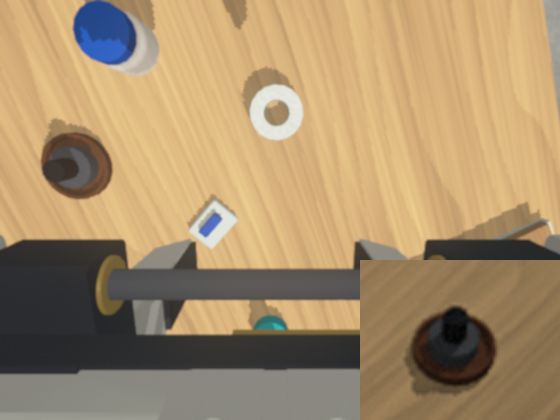

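Inset: the small weight is in its dish. The tape is at (276,112), prediction (275,111). That exhausts my pictures, so from here I check by numbers only.

Emit:
arm_command --deltas '[0, 0, 0, 0.014, 0.037, -0.02, 80, 0, 0, 0, 0.0275, 0.073, -0.05, 80, 0, 0, 0, 0.0275, 0.073, -0.09, 80, 0, 0, 0, 0.0275, 0.073, -0.13, 80, 0, 0, 0, 0.0275, 0.073, -0.16, 80, 0, 0, 0, 0.0275, 0.073, -0.18, 80, 0, 0, 0, 0.0275, 0.073, -0.19, 80, 0, 0, 0, 0.0275, 0.073, -0.196, 80, 0, 0, 0, 0.0275, 0.073, -0.196, 80, 0, 0, 0, 0.0275, 0.073, -0.196, 40, 0, 0, 0, 0.0275, 0.073, -0.196, 40, 0, 0, 0, 0.0275, 0.073, -0.196, 40, 0, 0, 0, 0.0275, 0.073, -0.196, 40, 0, 0, 0, 0.0275, 0.073, -0.196, 40]' --force 15

```text
clock: 28.15
position: [0.6667, -0.0074, 0.004]
ee_rot: [2.573, 1.802, 0.001]
force: [-0.7, -0.1, 4.2]
width: 0.575
gripper_force: 15.0
```

Emit:
arm_command --deltas '[0, 0, 0, 0, 0, 0.03, 40, 0, 0, 0, 0, 0, 0.07, 40, 0, 0, 0, 0, 0, 0.12, 40, 0, 0, 0, 0, 0, 0.16, 40, 0, 0, 0.08, -0.02, 0.02, 0.19, 40, 0, 0, 0.16, -0.06, 0.04, 0.2, 40, 0, 0, 0.24, -0.09, 0.065, 0.2, 40, 0, 0, 0.32, -0.125, 0.09, 0.2, 40, 0, 0, 0.4, -0.16, 0.115, 0.2, 40, 0, 0, 0.48, -0.19, 0.14, 0.2, 40, 0, 0, 0.56, -0.22, 0.16, 0.2, 40, 0, 0, 0.6, -0.2465, 0.1775, 0.2, 40, 0, 0, 0.6, -0.2465, 0.1775, 0.2, 40, 0, 0, 0.6, -0.2465, 0.1775, 0.2, 40, 0, 0, 0.6, -0.2465, 0.1775, 0.2, 40, 0, 0, 0.6, -0.2465, 0.1775, 0.2, 40]'

```text
clock: 29.75
position: [0.4208, 0.1695, 0.2033]
ee_rot: [-1.477, -2.773, -0.0]
force: [0.5, 0.4, -0.5]
width: 0.577
gripper_force: 15.0
```

```bash
python3 - <<'E'
import st
from h import *
c=optics.calibration("wrist");w=optics.get_image("wrist");np.save("w9.npy",c,allow_pickle=True);cv2.imwrite("pics/w9.png",w)
print("pred base",proj(c,[.369,.244,.01]),"post top",proj(c,[.37,.246,.05]))
hsv=cv2.cvtColor(w,cv2.COLOR_BGR2HSV)
m=((hsv[...,2]<140)&(hsv[...,1]>80)).astype(np.uint8);m=cv2.morphologyEx(m,cv2.MORPH_OPEN,np.ones((3,3)));m[235:]=0
n,_,st_,ce=cv2.connectedComponentsWithStats(m)
for k in range(1,n):
  if st_[k,4]>150: print(st_[k],ce[k].round(1))
x,y=proj(c,[.37,.246,.05])[0].astype(int)
for r in range(y-48,y+60,6): print(r,[tuple(w[r,q]) [2]*1 for q in range(x-60,x+64,6)] if 0<=r<420 else '')
E
```

```text
29.75 [0.4208 0.1695 0.2033] close yaw 33.9 tilt [-0.  0.] [-0.     0.001 -0.003  0.003 -0.002 -0.001  0.   ] [ 0.5  0.4 -0.5] 52.92644071921409 14.999849419109523
pred base [[272.4483105   99.62154435]] post top [[274.28535023  95.4422236 ]]
[271  66  22  36 322] [280.9  81.8]
[253 102  41  34 527] [271.1 120.2]
[429 190  89  45 993] [474.9 205.5]
47 [np.uint8(238), np.uint8(239), np.uint8(240), np.uint8(238), np.uint8(240), np.uint8(238), np.uint8(242), np.uint8(242), np.uint8(236), np.uint8(234), np.uint8(227), np.uint8(230), np.uint8(224), np.uint8(228), np.uint8(225), np.uint8(235), np.uint8(237), np.uint8(235), np.uint8(232), np.uint8(229), np.uint8(232)]
53 [np.uint8(243), np.uint8(239), np.uint8(239), np.uint8(241), np.uint8(239), np.uint8(244), np.uint8(240), np.uint8(239), np.uint8(236), np.uint8(227), np.uint8(232), np.uint8(225), np.uint8(226), np.uint8(221), np.uint8(229), np.uint8(236), np.uint8(237), np.uint8(231), np.uint8(232), np.uint8(236), np.uint8(232)]
59 [np.uint8(238), np.uint8(239), np.uint8(239), np.uint8(241), np.uint8(239), np.uint8(241), np.uint8(241), np
[... 4301 characters left out ...]
 np.uint8(236), np.uint8(232), np.uint8(236), np.uint8(240)]
143 [np.uint8(231), np.uint8(231), np.uint8(230), np.uint8(233), np.uint8(231), np.uint8(238), np.uint8(239), np.uint8(235), np.uint8(239), np.uint8(240), np.uint8(241), np.uint8(242), np.uint8(239), np.uint8(235), np.uint8(240), np.uint8(241), np.uint8(237), np.uint8(232), np.uint8(229), np.uint8(238), np.uint8(240)]
149 [np.uint8(232), np.uint8(231), np.uint8(226), np.uint8(228), np.uint8(236), np.uint8(237), np.uint8(238), np.uint8(237), np.uint8(239), np.uint8(242), np.uint8(241), np.uint8(240), np.uint8(238), np.uint8(237), np.uint8(240), np.uint8(237), np.uint8(235), np.uint8(233), np.uint8(235), np.uint8(241), np.uint8(239)]
```

```bash
python3 - <<'E'
from h import *
c=np.load("w9.npy",allow_pickle=True).item();w=cv2.imread("pics/w9.png")
m=((w[...,2]<200)).astype(np.uint8);m[:50]=0;m[145:]=0;m[:,:225]=0;m[:,320:]=0
k=max(cv2.findContours(m,cv2.RETR_EXTERNAL,cv2.CHAIN_APPROX_NONE)[0],key=cv2.contourArea);e=cv2.fitEllipse(k);print(e)
roi=w[85:112,255:285,2].astype(int);ys,xs=np.where(roi>165);t=(xs.mean()+255,ys.mean()+85);print(t,len(xs))
print("base",ray(c,e[0],.008),"top",ray(c,t,.048))
E
```

```text
((271.79449462890625, 97.96781158447266), (71.68538665771484, 81.19628143310547), 18.752111434936523)
(np.float64(269.8805970149254), np.float64(99.0)) 67
base [0.36744761 0.24507597] top [0.3682789 0.2412666]
```

Emit:
arm_command --deltas '[0, 0, 0, -0.025, 0.036, 0, 40, 0, 0, 0, -0.0525, 0.073, 0, 40, 0, 0, 0, -0.0525, 0.073, -0.03, 40, 0, 0, 0, -0.0525, 0.073, -0.07, 40, 0, 0, 0, -0.0525, 0.073, -0.11, 40, 0, 0, 0, -0.0525, 0.073, -0.13, 40, 0, 0, 0, -0.0525, 0.073, -0.14, 40, 0, 0, 0, -0.0525, 0.073, -0.145, 40, 0, 0, 0, -0.0525, 0.073, -0.15, 40, 0, 0, 0, -0.0525, 0.073, -0.154, 40, 0, 0, 0, -0.0525, 0.073, -0.158, 40, 0, 0, 0, -0.0525, 0.073, -0.158, 40]'

```text
clock: 31.0
position: [0.3676, 0.2431, 0.0455]
ee_rot: [1.474, 2.774, 0.0]
force: [0.1, -0.6, -0.6]
width: 0.58
gripper_force: 15.0
```

```bash
python3 st.py
```

```text
31.0 [0.3676 0.2431 0.0455] close yaw 34.0 tilt [0. 0.] [ 0.004 -0.003 -0.006 -0.006 -0.009  0.009  0.01 ] [ 0.1 -0.6 -0.6] 53.218386291190406 14.999884078279138
```

No contact with the post and the ring is below its top; on down to the base.

Emit:
arm_command --deltas '[0, 0, 0, 0, 0, -0.008, 40, 0, 0, 0, 0, 0, -0.016, 40, 0, 0, 0, 0, 0, -0.023, 40, 0, 0, 0, 0, 0, -0.027, 40, 0, 0, 0, 0, 0, -0.029, 40, 0, 0, 0, 0, 0, -0.031, 40, 0, 0, 0, 0, 0, -0.032, 40, 0, 0, 0, 0, 0, -0.032, 40]'

```text
clock: 31.8
position: [0.3674, 0.2433, 0.0139]
ee_rot: [1.474, 2.774, -0.0]
force: [-1.3, -1.0, 6.6]
width: 0.574
gripper_force: 15.0
```

Emit:
arm_command --deltas '[0, 0, 0, 0, 0, 0, 76, 0, 0, 0, 0, 0, 0, 76, 0, 0, 0, 0, 0, 0, 76, 0, 0, 0, 0, 0, 0, 76, 0, 0, 0, 0, 0, 0.03, 76, 0, 0, 0, 0, 0, 0.07, 76, 0, 0, 0, 0, 0, 0.12, 76, 0, 0, 0, 0, 0, 0.16, 76, 0, 0, 0, 0, 0, 0.19, 76, 0, 0, 0, 0.0525, -0.073, 0.19, 76, 0, 0, 0, 0.0525, -0.073, 0.19, 76, 0, 0, 0, 0.0525, -0.073, 0.19, 76, 0, 0, 0, 0.0525, -0.073, 0.19, 76, 0, 0, 0, 0.0525, -0.073, 0.19, 76]'

```text
clock: 33.2
position: [0.4193, 0.171, 0.2034]
ee_rot: [-1.472, -2.775, -0.0]
force: [0.5, -0.0, -0.1]
width: 0.827
gripper_force: 0.0
```

```bash
python3 - <<'E'
import st
from h import *
w=optics.get_image("wrist");c=optics.calibration("wrist")
hsv=cv2.cvtColor(w,cv2.COLOR_BGR2HSV)
m=((hsv[...,1]<50)&(hsv[...,2]>150)).astype(np.uint8);m[200:]=0
k=max(cv2.findContours(m,cv2.RETR_EXTERNAL,cv2.CHAIN_APPROX_NONE)[0],key=cv2.contourArea);e=cv2.fitEllipse(k)
print("tape",e,"at z.034",ray(c,e[0],.034),"expected px",proj(c,[.368,.243,.034]))
# jar cap, blue, in side view before/after; dark weights in the side view
a=cv2.imread("pics/side0.png");b=optics.get_image("side")
for i in(a,b):
  h=cv2.cvtColor(i,cv2.COLOR_BGR2HSV);q=((h[...,0]>105)&(h[...,0]<130)&(h[...,1]>170)).astype(np.uint8);q[:205]=0;q[250:]=0;q[:,:215]=0;q[:,255:]=0
  print("cap",np.argwhere(q).mean(0),q.sum())
s=optics.calibration("side")
for n,P in dict(lw=(.638,.2535,.045+.005),sw=(.445,.0155,.05)).items():
  u,v=proj(s,P)[0].round().astype(int);g=b[v-8:v+9,u-8:u+9].max(2);yy,xx=np.where(g<50);print(n,(u,v),"dark centroid",xx.mean()+u-8,yy.mean()+v-8,len(xx))
E
```

```text
33.2 [0.4193 0.171  0.2034] close yaw 34.1 tilt [-0.  0.] [-0.013 -0.003 -0.007  0.     0.    -0.001  0.004] [ 0.5 -0.  -0.1] 75.96446885048374 0.0
tape ((272.34857177734375, 99.73944854736328), (55.053375244140625, 57.97395706176758), 179.3523406982422) at z.034 [0.36804804 0.2442209 ] expected px [[271.59883518 100.81010016]]
cap [223.23890785 232.91808874] 293
cap [223.7027027  235.86486486] 185
lw (np.int64(152), np.int64(246)) dark centroid 152.60122699386503 247.5276073619632 163
sw (np.int64(295), np.int64(230)) dark centroid 293.87951807228916 230.3734939759036 166
```

The tape is level on the post (round, at the expected spot). The jar's cap in the side view may just be partly hidden by the arm; check it in the scene view.

```bash
python3 - <<'E'
from h import *
for i in(cv2.imread("pics/scene0.png"),optics.get_image("scene")):
  h=cv2.cvtColor(i,cv2.COLOR_BGR2HSV);q=((h[...,0]>105)&(h[...,0]<130)&(h[...,1]>130)).astype(np.uint8);q[:205]=0;q[232:]=0;q[:,:298]=0;q[:,330:]=0
  print("cap",np.argwhere(q).mean(0),q.sum())
E
```

```text
cap [215.04081633 314.60544218] 147
cap [215.09333333 314.5       ] 150
```

The jar hasn't moved; everything is placed, so I'm handing in.

```bash
python3 -c "
from cell import arm
print(arm.sign_off())"
```

```text
the job is handed in; nothing more can be done
None
```

I put the duster, both weights and the tape into their holders, left the jar of pins standing where it was, and handed the job in at about 33 s; the sign-off gave no verdict, and I viewed 15 pictures, one over the limit of 14.

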